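Gang up carving blanks on the marking-out board

ROBOT

A 6-joint arm with a two-finger parallel gripper is mounted at the origin on the work surface. World frame = base frame: x ahead of the robot, y to its left, z up, the work surface at z = 0. Lengths are in m, angles in rad, forces in N, time in s.
With the tool pointing down it reaches from about 0.425 to 0.95 m from the base axis. Payload 3.5 kg.
Tool frame: the origin (TCP) lies midway between the tips of the shut fingers; the grasp point (between the pads) lies 19 mm behind it; z points along the fingers, y is the line along which they close (so a half turn about z gives the same grasp; the last joint's range is limited). The gripper opens to 85 mm and grips with 20 to 120 N. Pads are 22 mm wide; open, the fingers measure 114 mm over their backs; the gripper's body (76 mm by 85 mm) begins 54 mm behind the grasp point. The pads swing forward as they close: fully open they stand 13 mm farther back than shut.
Start: joints at [0.954, 0.286, 1.577, -0, 1.279, -0.15], TCP at [0.304, 0.603, 0.231] pointing down, gripper open.
Joint ranges: [-2.77, 2.77], [-0.9, 2.22], [0.21, 2.48], [-1.53, 4.67], [0.24, 2.81], [-2.84, 2.84]. Speed limits (rad/s): [2.79, 2.79, 3.14, 3.14, 3.14, 3.14].

INTERFACE

Orientations are given as a unit quaternion [x, y, z, w].
In Python, from plant import get_state, read_camera, ctrl gives the robot as it stands.
- The arm moves only by the shell command python3 -m crank 'ROWS' [FORCE]. ROWS is JSON, a list of rows, each a list of 3 entries, a list of its own where there are three numbers: the shift along the tool's x, y, z in mm, then the turn about the tool's z in degrees, then the closure in counts, from 0 (fully open) to 255 (shut). In form: [[[tx, ty, tz], yaw, claw], ...]. A call has 1 to 10 rows; each row is the pose to reach, as a shift and turn from the pose commanded when the call began, along the tool's axes at that moment; what a row does not reach only later rows make up. A row lasts 1/10 s, in which the tool goes at most 50 mm and 8.59 degrees, less where a joint would pass 70% of its speed; a pose out of reach is approached as far as the arm can. A call with a gripper value outside its range is refused whole. The fingers move at their own pace and stop on an object; FORCE is the grip in N (left out, the last holds). Time passes only in rows, so rows that repeat a pose let the fingers close. It gives the time, the measured TCP pose, the force, the opening and the grip force at its end, in the units of the state.
- get_state(): the state, without advancing time (a new reading comes with each control period).
- read_camera(name): name is "side" or "top" or "wrist"; returns a dict with "frame" (420x560x3 uint8, blue, green, red), "range_z" (420x560 float32, m along the optical axis (not along the pixel's ray), 0 where there is no reading), "vfov" (degrees; the focal length in pixels is half the picture's height over the tangent of half this angle, whatever the lens; pixels are square), "cx", "cy" (the principal point, pixels), "origin" and "orientation" of the camera in the world. Camera axes: x right, y down, z forward; pixel columns grow to the right and rows downward; lengths in m; the calibration is good to about 2 mm. A picture is of the moment at which its call begins.
- ctrl.sign_off(): hands the job in; it is judged then, once.
The state is a dict: "time": time; "qpos": joint angles; "dq": joint speeds; "joint_efforts": joint torques, N m; "eef_pos": TCP position; "tcp_rot": TCP orientation; "contact_force": force on the tool from outside, world axes, zero at the start; "wrist_torque": the same for the moment, N m; "opening": opening from 0.0 (shut) to 1.0 (fully open); "finger_force": force on a finger pad.
Only numpy, scipy, OpenCV 4.12 (cv2) and the standard library are available. Lean on these libraries where they do the work, as an engineer would, in place of code of your own. Each camera call takes 0.05 s, during which the arm holds its last target. There are 200 camera calls.

TASK

Take the straightedge from the blue mat and use it to sweep the five green carving blanks together to the back fence of the white marking-out board, pressing them flush for a second; then, still with the straightedge, close the row up sideways into the corner against the side fence until it goes solid and keep a light press on it for a second, ready for scribing across all five. The wax dents, so press lightly and touch the blanks only with the straightedge; then stand the straightedge on its edge back on the mat, and leave everything else, including the finished tooth on the board, where it is.

Things in the scene. Friction and masses are not known exactly. Their poses are not given: they have to be found in the camera images.
- board: white marking-out board, fixed, 200 mm deep (its x) by 260 mm wide (its y), 10 mm thick; origin at the centre of its underside. Dark steel fences stand on its far edge (+x) and on its right edge (-y); its near edge (-x) and left edge (+y) are open
- corner (a point): the inside corner where the board's two fences meet, on the board's top face (10 mm above the bench). Its axes are the board's: the back fence's face is its plane x = 0 and the side fence's face its plane y = 0; the blanks lie at x below 0 and y above 0
- back_fence: dark steel fence along the board's far edge, 260 mm long (y), 10 mm thick (x), 14 mm high above the board's top; rigid, fixed to the board; origin at the centre of its underside, on the board's top face
- side_fence: dark steel fence along the board's right edge, 190 mm long (x), 10 mm thick (y), 14 mm high above the board's top; rigid, fixed to the board; origin at the centre of its underside, on the board's top face
- blank1: green hard-wax carving blank, a loose block 40 mm long (its x), 18 mm high, lying flat on the board. The five blanks are sawn by hand: all 40 mm long but each of another width (its y), somewhere from 16 to 26 mm. Origin at the centre of its underside, z up. Weighs 10 to 30 g. Pressed with more than 10 N, singly or all together, the wax is dented; about 5 N is a light press
- blank2: green hard-wax carving blank, a loose block 40 mm long (its x), 18 mm high, lying flat on the board. The five blanks are sawn by hand: all 40 mm long but each of another width (its y), somewhere from 16 to 26 mm. Origin at the centre of its underside, z up. Weighs 10 to 30 g. Pressed with more than 10 N, singly or all together, the wax is dented; about 5 N is a light press
- blank3: green hard-wax carving blank, a loose block 40 mm long (its x), 18 mm high, lying flat on the board. The five blanks are sawn by hand: all 40 mm long but each of another width (its y), somewhere from 16 to 26 mm. Origin at the centre of its underside, z up. Weighs 10 to 30 g. Pressed with more than 10 N, singly or all together, the wax is dented; about 5 N is a light press
- blank4: green hard-wax carving blank, a loose block 40 mm long (its x), 18 mm high, lying flat on the board. The five blanks are sawn by hand: all 40 mm long but each of another width (its y), somewhere from 16 to 26 mm. Origin at the centre of its underside, z up. Weighs 10 to 30 g. Pressed with more than 10 N, singly or all together, the wax is dented; about 5 N is a light press
- blank5: green hard-wax carving blank, a loose block 40 mm long (its x), 18 mm high, lying flat on the board. The five blanks are sawn by hand: all 40 mm long but each of another width (its y), somewhere from 16 to 26 mm. Origin at the centre of its underside, z up. Weighs 10 to 30 g. Pressed with more than 10 N, singly or all together, the wax is dented; about 5 N is a light press
- straightedge: aluminium box-section straightedge standing on its long edge on the mat: 170 mm long (its x), 14 mm thick (its y), 50 mm high (z), 190 g, black grip strips at the middle of both faces; origin at the centre of its underside. The bottom 20 mm should stay clear of fingers so that they pass over the blanks
- mat: pale blue bench mat, fixed, 220 mm (x) by 190 mm (y), 3 mm thick, the home of the straightedge; origin at the centre of its underside
- tooth: finished carved tooth in ivory wax, standing loose at the board's near right corner, 19 mm across and 26 mm high; origin at the centre of its foot. To be left alone
- wax_carver: wax carver, a slim green-handled hand instrument with steel ends, 168 mm long and 9 mm thick, lying loose on the mat beside the straightedge, along its x; origin under its middle. To be left alone
- brush: slim brush with a black handle, 170 mm long (x), lying loose on the bench right of the board; to be left alone
- model: stone model of a jaw on a blue base, 68 mm across and 34 mm high, loose, right of the board; origin at the centre of its underside; to be left alone
- jar: jar, 52 mm across, 60 mm high, loose at the back; to be left alone
- mount_ring: black mounting ring, 72 mm across, 8 mm high, loose at the back; to be left alone
- mix_bowl: green mixing bowl, 110 mm across, 60 mm high, loose, right of and behind the board; to be left alone
Mind the look-alikes: they are no part of the job. Of the things like the straightedge, leave any that is red or yellow; of the rest the larger one is meant.

How it is judged:
On the way, in this order (a step that is already met when the one before it is completed fails the run):
1. all five blanks lie flush along the back fence (within 2 mm and 0.05 rad) and are pressed on it with more than 2 N together (x of each of blank1, blank2, blank3, blank4, blank5 in the frame of corner above -0.022 m and angle between the x axis of each of blank1, blank2, blank3, blank4, blank5 and the x axis of corner, either way round below 0.05 rad and z of each of blank1, blank2, blank3, blank4, blank5 in the frame of corner below 0.002 m and y of each of blank1, blank2, blank3, blank4, blank5 in the frame of corner above 0 m and angle between each of blank1, blank2, blank3, blank4, blank5's own z axis and vertical below 0.05 rad and contact force between back_fence and anything else above 2 N and contact force between straightedge and anything else above 0.5 N), for 0.3 s.
2. the row is closed up solid in the corner, no more than 2 mm of gaps in all, and pressed on the side fence with more than 2 N (x of each of blank1, blank2, blank3, blank4, blank5 in the frame of corner above -0.022 m and angle between the x axis of each of blank1, blank2, blank3, blank4, blank5 and the x axis of corner, either way round below 0.05 rad and y of blank1 in the frame of corner between 0 and 0.0938 m and y of blank2 in the frame of corner between 0 and 0.0907 m and y of blank3 in the frame of corner between 0 and 0.0945 m and y of blank4 in the frame of corner between 0 and 0.0923 m and y of blank5 in the frame of corner between 0 and 0.0932 m and z of each of blank1, blank2, blank3, blank4, blank5 in the frame of corner below 0.002 m and angle between each of blank1, blank2, blank3, blank4, blank5's own z axis and vertical below 0.05 rad and contact force between side_fence and anything else above 2 N), for 0.3 s.
At the end, for the whole second after the job is handed in: The blanks lie flat in a closed row in the corner, each within 2 mm of the back fence and square to it within 0.05 rad, with at most 2 mm of gaps in all. The straightedge stands released on its edge on the mat, its middle within 50 mm (x) and 80 mm (y) of the mat's centre. All at rest (x of each of blank1, blank2, blank3, blank4, blank5 in the frame of corner above -0.022 m and angle between the x axis of each of blank1, blank2, blank3, blank4, blank5 and the x axis of corner, either way round below 0.05 rad and y of blank1 in the frame of corner between 0 and 0.0938 m and y of blank2 in the frame of corner between 0 and 0.0907 m and y of blank3 in the frame of corner between 0 and 0.0945 m and y of blank4 in the frame of corner between 0 and 0.0923 m and y of blank5 in the frame of corner between 0 and 0.0932 m and z of each of blank1, blank2, blank3, blank4, blank5 in the frame of corner below 0.002 m and angle between each of blank1, blank2, blank3, blank4, blank5's own z axis and vertical below 0.05 rad and linear speed of each of blank1, blank2, blank3, blank4, blank5, straightedge below 0.005 m/s and x of straightedge in the frame of mat between -0.05 and 0.05 m and y of straightedge in the frame of mat between -0.08 and 0.08 m and z of straightedge in the frame of mat between 0.001 and 0.006 m and angle between straightedge's own z axis and vertical below 0.08 rad); the robot touches nothing.
It fails at once if a blank is pressed by the straightedge with more than 10 N (contact force between straightedge and blank1 above 10 N or contact force between straightedge and blank2 above 10 N or contact force between straightedge and blank3 above 10 N or contact force between straightedge and blank4 above 10 N or contact force between straightedge and blank5 above 10 N).
It fails at once if the blanks are pressed on a fence with more than 10 N (contact force between any of back_fence, side_fence and anything else above 10 N).
It fails at once if the gripper or arm touches a blank (contact force between any of the fingers, the arm and blank1 above 0.3 N or contact force between any of the fingers, the arm and blank2 above 0.3 N or contact force between any of the fingers, the arm and blank3 above 0.3 N or contact force between any of the fingers, the arm and blank4 above 0.3 N or contact force between any of the fingers, the arm and blank5 above 0.3 N).
It fails at once if another thing is shifted by more than 10 mm (distance of any of tooth, wax_carver, brush, model, jar, mount_ring, mix_bowl from where it was at the start of the episode above 0.01 m).
It also fails if it takes over 72 s, if anything falls off the work surface, if the arm or the gripper's body presses on something with over 40 N, if the wrist force passes 120 N, or if a joint passes its speed limit or range.

## Working session

There is one attempt and no reset: what is moved stays moved. The work goes in short steps, Python scripts to look and compute and a shell command to move; the robot and the scene stay as the last step left them, time stands still between calls to the robot, and variables do not carry over. Pictures are saved under pics/ and viewed, at most 15 in all, crops included, and the job is handed in when it is done.

```bash
ls; mkdir -p pics
cat > h.py <<'E'
import numpy as np, cv2
from scipy.spatial.transform import Rotation as R
from plant import get_state, read_camera, ctrl
def cam(n):
    c=read_camera(n); c['f']=210/np.tan(np.radians(c['vfov'])/2); c['R']=R.from_quat(c['orientation']).as_matrix(); return c
def plane(c,px,z):
    px=np.atleast_2d(px).astype(float)
    d=np.c_[(px[:,0]-c['cx'])/c['f'],(px[:,1]-c['cy'])/c['f'],np.ones(len(px))]@c['R'].T
    o=np.array(c['origin']); return o+d*((z-o[2])/d[:,2])[:,None]
def cloud(c):
    v,u=np.mgrid[:420,:560]; z=c['range_z']
    p=np.stack([(u-c['cx'])/c['f']*z,(v-c['cy'])/c['f']*z,z],-1)
    return p@c['R'].T+np.array(c['origin'])
E
python3 - <<'E'
from h import *
s=get_state(); print(s)
for n in ('top','side'):
    c=cam(n); cv2.imwrite(f'pics/{n}0.png',c['frame']); print(n,c['f'],c['origin'],c['orientation'],c['cx'],c['cy'])
    np.savez(f'{n}0.npz',P=cloud(c))
E
```

```text
pics
{'time': 0.0, 'qpos': array([ 9.53969548e-01,  2.87174555e-01,  1.57817531e+00, -9.31952785e-06,
        1.27863130e+00, -1.50004466e-01]), 'dq': array([ 0.00055575, -0.0002658 ,  0.00047027, -0.00145024,  0.0012384 ,
       -0.00072826]), 'joint_efforts': array([ 8.24761701e-04, -4.05975223e+01, -2.92625409e+01, -7.07664958e-05,
        5.75578961e-03,  4.06708395e-06]), 'eef_pos': array([0.30337397, 0.60223985, 0.22994219]), 'tcp_rot': array([ 2.31296043e-01,  9.72882683e-01, -1.10921229e-03, -4.42622647e-04]), 'contact_force': array([ 0.44845496, -0.17388543, -0.37302622]), 'wrist_torque': array([-0.01866981,  0.03296495, -0.03131227]), 'finger_force': 0.0, 'opening': 1.001115067786198}
top 478.91233913921246 [ 0.34490864 -0.0228361   1.11984671] [-0.68119777  0.72455576 -0.0776478   0.07042271] 273.0573662780236 207.27151670031242
side 404.1674723364745 [ 0.51471656 -0.75058393  0.60664022] [ 0.90010202 -0.02409643  0.01062849 -0.43488245] 285.44011229666177 209.7061483189359
```

View pics/top0.png

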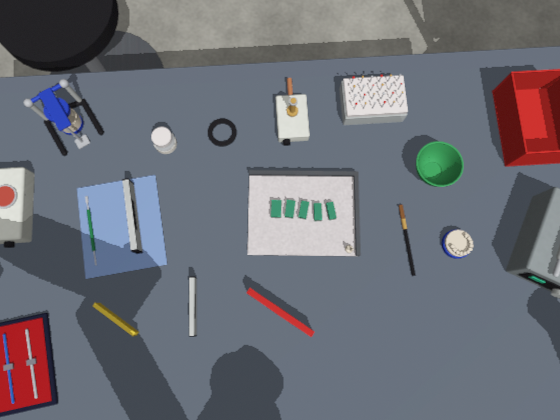

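View pics/side0.png

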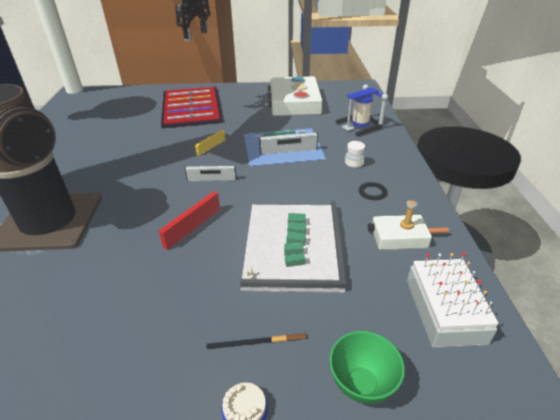

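The straightedge candidates in the top view are aluminium on the mat (132,215), a shorter aluminium one on the bench (192,306), red (280,312) and yellow (115,319). The one on the mat fits: it is neither red nor yellow, is the larger of the two, and sits on the blue mat beside the carver (91,230). The board is at (302,215) and the five blanks are at (276..331, 210). I'll confirm with a crop and measure.

```bash
cat > m.py <<'E'
from h import *
im=cv2.imread('pics/top0.png'); P=np.load('top0.npz')['P']; X,Y,Z=P[...,0],P[...,1],P[...,2]
cv2.imwrite('pics/crop0.png',cv2.resize(im[160:350,70:370],None,fx=2.6,fy=2.6,interpolation=cv2.INTER_CUBIC))
u=np.arange(560)[None]; v=np.arange(420)[:,None]
def box(m,name,z=None):
    pts=P[m][:,:2].astype(np.float32)
    (c,s,a)=cv2.minAreaRect(pts*1000); print(name,m.sum(),'c',np.round(c,1),'size',np.round(s,1),'ang',round(a,2),'z',np.round(np.percentile(P[m][:,2],[5,50,95])*1000,1))
def win(a,b,c,d): return (u>=a)&(u<b)&(v>=c)&(v<d)
def big(m):
    n,l,s,_=cv2.connectedComponentsWithStats(m.astype(np.uint8)); return l==1+np.argmax(s[1:,4])
hsv=cv2.cvtColor(im,cv2.COLOR_BGR2HSV); H,S,V=hsv[...,0],hsv[...,1],hsv[...,2]
box(big(win(110,150,170,260)&(Z>.04)&(Z<.065)),'edge')
box(big(win(180,205,270,345)&(Z>.015)),'small')
box(big(win(70,175,170,285)&(H>100)&(H<125)&(S>90)&(V>90)),'mat')
g=win(262,345,190,225)&(H>65)&(H<95)&(S>120)
box(big(win(235,370,160,265)&(V>140)),'white')
box(win(235,370,160,265)&(Z>.018)&(Z<.03)&(V<90)&~g,'fence')
t=g&(Z>.022)
n,l,s,_=cv2.connectedComponentsWithStats(t.astype(np.uint8))
for i in range(1,n):
    if s[i,4]>20: box(l==i,'blank')
t=win(335,360,235,256)&(Z>.02); box(t,'tooth')
box(win(80,100,190,270)&(Z>.006)&(Z<.03),'carver')
E
python3 m.py
```

```text
edge 554 c [576.5 284.9] size [170.6  15.8] ang 7.24 z [43.4 52.  55.5]
small 362 c [361.   66.7] size [179.7 129.3] ang 88.96 z [24.2 37.6 41.3]
mat 1280 c [436.1 197.4] size [474.1  96.2] ang 73.47 z [-1.2  2.3  6.2]
white 8193 c [ 497.4 -101. ] size [251.3 315.4] ang 85.89 z [ 6.4 10.1 27.7]
fence 159 c [ 614.3 -159.6] size [315.2 149.3] ang 48.89 z [18.9 22.5 26. ]
blank 146 c [469.5 -40.2] size [ 21.  250.9] ang 86.36 z [24.5 27.8 31.3]
blank 123 c [572.7 -79.7] size [17.2 40. ] ang 78.17 z [24.8 27.6 31.5]
blank 115 c [ 568.3 -111.1] size [16.1 38.5] ang 75.19 z [24.8 27.8 31.6]
blank 99 c [ 562.2 -175.3] size [38.9 14.1] ang 5.42 z [24.5 27.7 30.5]
blank 107 c [ 560.9 -143.4] size [15.  37.1] ang 89.55 z [24.1 28.  31.1]
tooth 114 c [ 408.8 -139.3] size [ 38.6 262.9] ang 37.09 z [20.3 24.2 35.1]
carver 238 c [558.1 391.3] size [183.7  44.8] ang 3.32 z [ 6.3  9.1 12.7]
```

View pics/crop0.png

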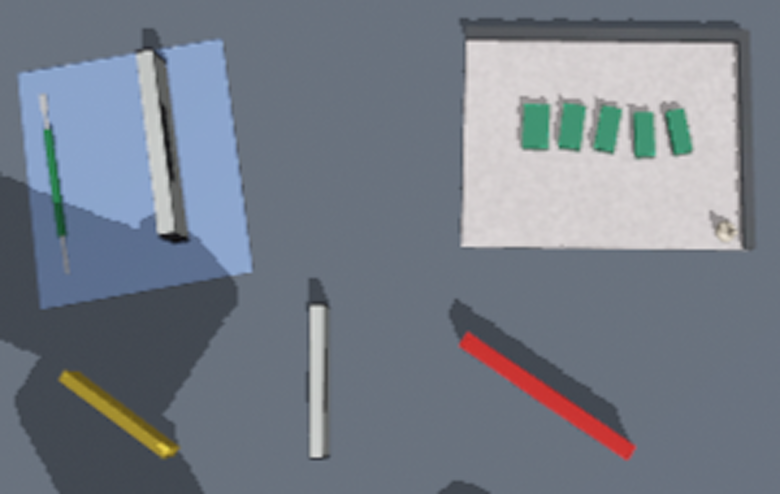

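The crop shows the aluminium bar on the mat with dark strips, clearly longer than the one on the bench. Next I'll get board and mat edges by ray casting.

```bash
cat > m2.py <<'E'
from h import *
c=cam('top'); im=c['frame']; hsv=cv2.cvtColor(im,cv2.COLOR_BGR2HSV); H,S,V=[hsv[...,i].astype(int) for i in range(3)]
def rect(m,z,w,name):
    k=np.zeros_like(m); k[w[2]:w[3],w[0]:w[1]]=m[w[2]:w[3],w[0]:w[1]]
    n,l,s,_=cv2.connectedComponentsWithStats(k.astype(np.uint8)); k=(l==1+np.argmax(s[1:,4]))
    ct=max(cv2.findContours(k.astype(np.uint8),cv2.RETR_EXTERNAL,cv2.CHAIN_APPROX_NONE)[0],key=len)[:,0]
    q=plane(c,ct,z)[:,:2].astype(np.float32)*1000
    r=cv2.minAreaRect(q); print(name,k.sum(),np.round(r[0],1),np.round(r[1],1),round(r[2],2)); print(np.round(cv2.boxPoints(r),1).tolist())
    return q
q=rect((V>120)&(S<60),.01,(235,372,165,265),'white')
# fit lines: back (x max), side (y min), near, left
for nm,sel,ax in(('back',(q[:,0]>q[:,0].max()-9)&(q[:,1]>-200)&(q[:,1]<0),1),('near',(q[:,0]<q[:,0].min()+9)&(q[:,1]>-180)&(q[:,1]<0),1),('side',(q[:,1]<q[:,1].min()+9)&(q[:,0]>480)&(q[:,0]<600),0),('left',(q[:,1]>q[:,1].max()-9)&(q[:,0]>480)&(q[:,0]<600),0)):
    f=np.polyfit(q[sel][:,ax],q[sel][:,1-ax],1); print(nm,sel.sum(),np.round(f,4), 'resid',np.abs(np.polyval(f,q[sel][:,ax])-q[sel][:,1-ax]).max().round(1))
m=(H>100)&(H<125)&(S>100)
rect(m,.003,(70,172,170,285),'mat')
g=(H>65)&(H<95)&(S>120)
n,l,s,_=cv2.connectedComponentsWithStats(g.astype(np.uint8))
for i in range(1,n):
    x,y,w,h,a=s[i]
    if 262<x<345 and 190<y<225 and a>30: rect(l==i,.028,(262,345,190,225),'blank')
rect((V>150)&(S<60),.053,(115,150,170,260),'edge top+')
s=get_state(); print(s['eef_pos'],R.from_quat(s['tcp_rot']).as_matrix().round(3).tolist())
E
python3 m2.py
```

```text
white 11406 [ 561.4 -113.1] [328.6 238.6] 86.51
[[432.3999938964844, -269.8999938964844], [670.5, -284.3999938964844], [690.5, 43.599998474121094], [452.3999938964844, 58.099998474121094]]
back 43 [6.100000e-02 6.878698e+02] resid 0.0
near 29 [6.18000e-02 4.49024e+02] resid 0.0
side 6 [-1.051000e-01 -2.139351e+02] resid 0.0
left 51 [-4.55000e-02  7.50289e+01] resid 0.0
mat 1 [527.2 382.5] [0. 0.] 0.0
[[527.2000122070312, 382.5], [527.2000122070312, 382.5], [527.2000122070312, 382.5], [527.2000122070312, 382.5]]
blank 147 [574.9 -46.9] [20.9 38.1] 86.27
[[555.2000122070312, -56.099998474121094], [593.2999877929688, -58.599998474121094], [594.5999755859375, -37.70000076293945], [556.5999755859375, -35.20000076293945]]
blank 127 [572.2 -79.4] [17.3 39.5] 77.57
[[551.0, -83.5999984741211], [589.5999755859375, -92.0999984741211], [593.4000244140625, -75.19999694824219], [554.7999877929688, -66.69999694824219]]
blank 116 [ 568.3 -111.1] [16.4 38.8] 74.73
[[547.4000244140625, -113.9000015258789], [584.7999877929688, -124.0999984741211], [589.2000122070312, -108.30000305175781], [551.7000122070312, -98.0999984741211]]
blank 109 [ 561.9 -174.5] [38.5 15.2] 6.22
[[542.0, -169.10000610351562], [543.5999755859375, -184.1999969482422], [581.9000244140625, -180.0], [580.2999877929688, -164.89999389648438]]
blank 112 [ 560.6 -143.7] [16.3 35.6] 86.49
[[542.4000244140625, -150.6999969482422], [577.9000244140625, -152.89999389648438], [578.9000244140625, -136.60000610351562], [543.4000244140625, -134.5]]
edge top+ 476 [576.1 286.3] [162.8  15.1] 6.85
[[494.3999938964844, 284.1000061035156], [496.20001220703125, 269.0], [657.7999877929688, 288.5], [656.0, 303.5]]
[0.30342897 0.60239303 0.23024237] [[-0.893, 0.45, -0.001], [0.45, 0.893, -0.001], [0.0, -0.002, -1.0]]
```

```bash
sed -i 's/(V>120)&(S<60)/(V>165)\&(S<40)/; s/^m=.*/print(hsv[200,110],hsv[265,130],hsv[270,200],hsv[215,280]); m=(S>90)\&(H>100)\&(H<125)\&(V>80)/' m2.py
sed -i "s/ct=max/k=k.astype(np.uint8)\n    ct=max/; s/k.astype(np.uint8),cv2.RETR/k,cv2.RETR/; s/print(name,k.sum()/print(name,int(k.sum())/" m2.py
python3 m2.py | head -14; grep -n "sel.sum" m2.py | head -2
```

```text
white 7247 [ 558.7 -104.9] [248.5 190.3] 86.01
[[455.1000061035156, -222.1999969482422], [644.9000244140625, -235.5], [662.2000122070312, 12.5], [472.3999938964844, 25.700000762939453]]
back 53 [6.110000e-02 6.602786e+02] resid 0.0
near 38 [6.170000e-02 4.698865e+02] resid 0.0
side 29 [-5.810000e-02 -1.952641e+02] resid 1.6
left 44 [-0.0512 47.525 ] resid 0.0
[108  81 204] [109  90 144] [106  44 127] [ 78 108 160]
mat 1269 [502.5 340.4] [106.4 132.1] 6.53
[[442.20001220703125, 400.0], [457.20001220703125, 268.70001220703125], [562.9000244140625, 280.79998779296875], [547.9000244140625, 412.1000061035156]]
blank 147 [574.6 -47.7] [20.6 38.7] 82.49
[[554.0999755859375, -55.400001525878906], [592.4000244140625, -60.400001525878906], [595.0999755859375, -40.0], [556.7000122070312, -35.0]]
blank 126 [572.2 -79.5] [17.2 39.4] 78.18
[[551.2000122070312, -83.9000015258789], [589.7999877929688, -92.0], [593.2999877929688, -75.19999694824219], [554.7000122070312, -67.0999984741211]]
blank 117 [ 568.3 -111.1] [16.4 38.8] 74.73
14:    f=np.polyfit(q[sel][:,ax],q[sel][:,1-ax],1); print(nm,sel.sum(),np.round(f,4), 'resid',np.abs(np.polyval(f,q[sel][:,ax])-q[sel][:,1-ax]).max().round(1))
```

White inner board measures 190×248 mm (expected 190×250). That puts the corner at about (646,-233) mm with board yaw about -3.5°. The bar is at (576,285.5), yaw about 7°, and its top is at 53 mm, which matches 170×14. Moving above the bar now.

```bash
python3 -m crank '[[[-386,-160,60],-34,40],[[-386,-160,60],-34,40],[[-386,-160,60],-34,40],[[-386,-160,60],-34,40],[[-386,-160,60],-34,40],[[-386,-160,60],-34,40],[[-386,-160,60],-34,40],[[-386,-160,60],-34,40],[[-386,-160,60],-34,40],[[-386,-160,60],-34,40]]' 60
cat > w.py <<'E'
from h import *
import sys
c=cam('wrist'); n=sys.argv[1]; cv2.imwrite(f'pics/{n}.png',c['frame']); P=cloud(c); s=get_state()
M=R.from_quat(s['tcp_rot']).as_matrix()
print('t',s['time'],'tcp',(s['eef_pos']*1000).round(1),'ty ang',np.degrees(np.arctan2(M[1,1],M[0,1])).round(2),'q6',s['qpos'][5].round(2))
Z=P[...,2]; m=(Z>.046)&(Z<.06)&(abs(P[...,0]-.576)<.12)&(abs(P[...,1]-.285)<.06)
nn,l,st,_=cv2.connectedComponentsWithStats(m.astype(np.uint8)); m=l==1+np.argmax(st[1:,4])
r=cv2.minAreaRect((P[m][:,:2]*1000).astype(np.float32)); print('edge',r,np.median(Z[m]))
E
python3 w.py w1
```

```text
time: 1.2
eef_pos: [0.5783, 0.2827, 0.1701]
tcp_rot: [-0.061, 0.998, -0.001, -0.001]
contact_force: [-0.2, 0.5, -0.8]
opening: 0.847
finger_force: 0.0
t 1.25 tcp [577.1 284.5 170.5] ty ang 97.06 q6 -1.39
edge ((577.6654663085938, 287.7112731933594), (169.98011779785156, 14.777508735656738), 6.829679012298584) 0.05417654468320138
```

View pics/w1.png

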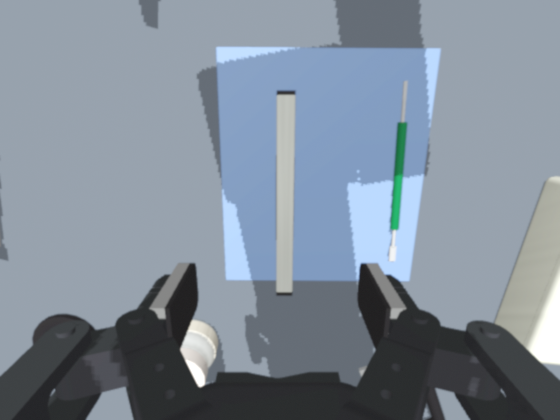

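The wrist view shows the bar at (285,193), standing on the mat between the fingers, with the carver at (399,180) well clear. The bar centre is (577.7,287.7). Descend and grip.

```bash
python3 -m crank '[[[-1,3,40],0,60],[[-1,3,80],0,60],[[-1,3,115],0,60],[[-1,3,135],0,60],[[-1,3,145],0,60],[[-1,3,145],0,60],[[-1,3,145],0,255],[[-1,3,145],0,255],[[-1,3,145],0,255],[[-1,3,145],0,255]]' 60
python3 -m crank '[[[0,0,0],0,255],[[0,0,0],0,255],[[0,0,0],0,255]]' 80
python3 -c "
from h import *
s=get_state();print(s['eef_pos'],R.from_quat(s['tcp_rot']).as_matrix().round(4).tolist(),s['contact_force'],s['wrist_torque'])"
```

```text
time: 2.25
eef_pos: [0.5781, 0.2897, 0.028]
tcp_rot: [-0.063, 0.998, 0.0, 0.001]
contact_force: [0.5, 0.1, -1.0]
opening: 0.148
finger_force: 58.6
time: 2.55
eef_pos: [0.5782, 0.2897, 0.028]
tcp_rot: [-0.063, 0.998, 0.0, 0.001]
contact_force: [-1.1, -0.6, 5.3]
opening: 0.15
finger_force: 79.1
[0.57818984 0.28967354 0.02801719] [[-0.992, -0.1261, 0.0025], [-0.1261, 0.992, 0.001], [-0.0026, 0.0006, -1.0]] [-1.1223384  -0.64889656  5.34002379] [0.07249525 0.10032927 0.01544112]
```

```bash
python3 -m crank '[[[0,0,-30],0,255],[[0,0,-70],0,255],[[0,0,-100],0,255],[[10,-40,-100],8,255],[[22,-85,-100],16,255],[[32,-130,-100],24,255],[[43,-175,-100],32,255],[[55,-220,-100],40,255],[[66,-265,-100],48,255],[[75,-300,-100],56,255]]' 80
python3 -m crank '[[[0,0,0],8,255],[[0,0,0],16,255],[[0,0,0],24,255],[[0,0,0],32,255],[[0,0,0],40,255],[[0,0,0],44.7,255],[[0,0,0],44.7,255],[[0,0,0],44.7,255]]' 80
cat > s.py <<'E'
from h import *
s=get_state(); M=R.from_quat(s['tcp_rot']).as_matrix()
print('t',s['time'],'tcp',(s['eef_pos']*1000).round(1),'ty',np.degrees(np.arctan2(M[1,1],M[0,1])).round(2),'F',s['contact_force'].round(2),'T',s['wrist_torque'].round(2),s['qpos'].round(2))
d=s['eef_pos'][:2]*1000-[646,-233]; print('board xy',(d@[.998,-.061]).round(1),(d@[.061,.998]).round(1))
E
python3 s.py
```

```text
time: 3.55
eef_pos: [0.5391, -0.02, 0.1253]
tcp_rot: [0.416, 0.909, -0.0, -0.001]
contact_force: [0.8, 0.2, -2.2]
opening: 0.147
finger_force: 78.4
time: 4.35
eef_pos: [0.5399, -0.0177, 0.1256]
tcp_rot: [0.727, 0.686, -0.0, -0.001]
contact_force: [0.4, 0.7, -2.3]
opening: 0.145
finger_force: 78.5
t 4.35 tcp [539.9 -17.7 125.6] ty -3.34 F [ 0.42  0.74 -2.32] T [ 0.06  0.01 -0.01] [-0.22  0.11  1.99 -0.    1.04 -0.16]
board xy -119.0 208.4
```

```bash
python3 -m crank '[[[-45,-3,20],0,255],[[-91,-6,40],0,255],[[-91,-6,50],0,255],[[-91,-6,50],0,255],[[-91,-6,50],0,255]]' 80
python3 s.py
cat > b.py <<'E'
from h import *
import sys
c=cam('top'); cv2.imwrite(f'pics/{sys.argv[1]}.png',c['frame']); P=cloud(c); s=get_state(); t=s['eef_pos']
d=(P[...,:2]*1000-[646,-233]); bx=d@[.998,-.061]; by=d@[.061,.998]; e=(t[:2]*1000-[646,-233]); ex=e@[.998,-.061]; ey=e@[.061,.998]
print('tcp board',ex.round(1),ey.round(1),'z',t[2]*1000)
Z=P[...,2]*1000; hsv=cv2.cvtColor(c['frame'],cv2.COLOR_BGR2HSV)
m=(abs(bx-ex)<30)&(abs(abs(by-ey)-65)<25)&(abs(Z-(t[2]*1000+25))<9)&(hsv[...,1]<60)&(hsv[...,2]>140)
for sgn in(-1,1):
    k=m&((by-ey)*sgn>0); print('end',sgn,k.sum(),'bx',np.median(bx[k]).round(1),'by range',np.percentile(by[k],[1,99]).round(1),'Z',np.median(Z[k]).round(1))
E
python3 b.py t1
```

```text
time: 4.85
eef_pos: [0.529, -0.1076, 0.0762]
tcp_rot: [0.728, 0.686, 0.0, -0.0]
contact_force: [-0.8, 0.4, -1.1]
opening: 0.144
finger_force: 78.6
t 4.85 tcp [ 529.  -107.6   76.2] ty -3.4 F [-0.82  0.38 -1.14] T [-0.05 -0.01 -0.06] [-0.39  0.18  2.02  0.    0.95 -0.33]
board xy -124.4 118.0
tcp board -123.9 118.2 z 76.83338623562175
  return _methods._mean(a, axis=axis, dtype=dtype,
  ret = ret.dtype.type(ret / rcount)
Traceback (most recent call last):
  File "b.py", line 9, in <module>
    k=m&((by-ey)*sgn>0); print('end',sgn,k.sum(),'bx',np.median(bx[k]).round(1),'by range',np.percentile(by[k],[1,99]).round(1),'Z',np.median(Z[k]).round(1))
                                                                                           ~~~~~~~~~~~~~^^^^^^^^^^^^^^
IndexError: index -1 is out of bounds for axis 0 with size 0
```

View pics/t1.png

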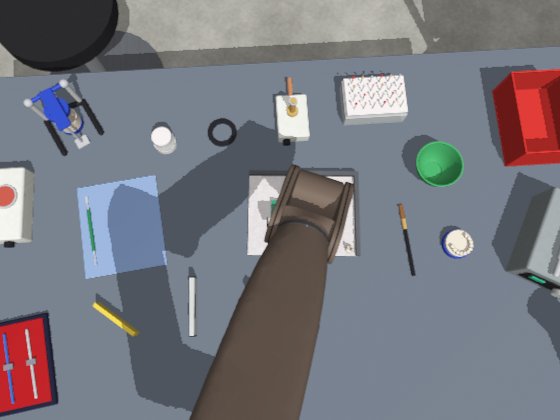

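The top view shows the arm hiding the bar (around (310,210)). The wrist camera should see its left half.

```bash
cat > wb.py <<'E'
from h import *
import sys
c=cam('wrist'); cv2.imwrite(f'pics/{sys.argv[1]}.png',c['frame']); P=cloud(c); s=get_state(); t=s['eef_pos']*1000
B=np.array([[.998,.061],[-.061,.998]])
b=(P[...,:2]*1000-[646,-233])@B; e=(t[:2]-[646,-233])@B; Z=P[...,2]*1000; bx,by=b[...,0],b[...,1]
hsv=cv2.cvtColor(c['frame'],cv2.COLOR_BGR2HSV); H,S,V=[hsv[...,i] for i in range(3)]
print('tcp board',e.round(1),'z',t[2].round(1))
m=(abs(bx-e[0])<20)&(by-e[1]>20)&(by-e[1]<100)&(abs(Z-t[2]-25)<12)&(S<60)
if m.sum()>50:
    print('bar top',m.sum(),'Z',np.percentile(Z[m],[10,50,90]).round(1),'bx',np.percentile(bx[m],[2,50,98]).round(1),'by',np.percentile(by[m],[1,99]).round(1),'slope',np.degrees(np.polyfit(by[m],bx[m],1)[0]).round(2))
w=(S<40)&(V>150)&(Z<20)&(Z>2)&(bx<-5)&(bx>-180); print('board Z',np.median(Z[w]).round(1))
g=(H>60)&(H<95)&(S>110)&(Z>22)&(Z<34)&(bx>-130)
n,l,st,ce=cv2.connectedComponentsWithStats(g.astype(np.uint8))
for i in range(1,n):
    if st[i,4]>200:
        k=l==i; r=cv2.minAreaRect(b[k].astype(np.float32)); print('blank px',ce[i].round(),'c',np.round(r[0],1),np.round(r[1],1),round(r[2],1),'x',np.percentile(bx[k],[1,99]).round(1),'y',np.percentile(by[k],[1,99]).round(1))
f=(V<90)&(Z>18)&(Z<30)&(by>20)&(bx>-8)&(bx<20); 
if f.sum()>50: print('fence top bx',np.percentile(bx[f],[2,98]).round(1))
E
python3 wb.py w2
```

```text
tcp board [-123.7  118.3] z 77.2
bar top 7317 Z [102.4 103.2 104. ] bx [-130.5 -123.8 -117.1] by [139.1 203.6] slope 0.02
board Z 11.2
blank px [353. 126.] c [-81.8 182. ] [23.6 39.6] 87.5 x [-101.4  -62.5] y [170.3 193.9]
blank px [348. 181.] c [-81.9 150.1] [21.  39.7] 81.8 x [-101.8  -62.8] y [138.9 162.2]
blank px [342. 232.] c [-84.2 118.1] [19.6 39.6] 78.1 x [-103.9  -64.6] y [106.8 130.5]
blank px [343. 279.] c [-83.1  85.6] [26.  18.9] 3.4 x [-94.3 -70.2] y [77.  94.6]
fence top bx [-0.5 11.2]
```

View pics/w2.png

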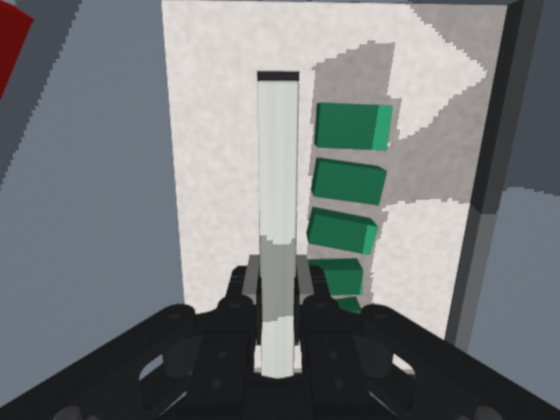

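The wrist view shows the bar (278,200) parallel to the fence (slope 0.02°) with its face at x=-117. The blanks' near faces are at or beyond -108, and the bar spans y 33..204, covering all five. Bar bottom is about 24 mm under the TCP. Lower it to about 4 mm above the board.

```bash
python3 -m crank '[[[0,0,15],0,255],[[0,0,30],0,255],[[0,0,38],0,255],[[0,0,38],0,255],[[0,0,38],0,255],[[0,3,38],0,255],[[0,6,38],0,255]]' 80
python3 s.py
python3 -m crank '[[[0,3,0],0,255],[[0,6,0],0,255],[[0,9,0],0,255],[[0,12,0],0,255],[[0,15,0],0,255],[[0,18,0],0,255],[[0,21,0],0,255],[[0,24,0],0,255],[[0,27,0],0,255],[[0,30,0],0,255]]' 80
python3 s.py
```

```text
time: 5.65
eef_pos: [0.5356, -0.1088, 0.0388]
tcp_rot: [0.728, 0.685, 0.0, 0.0]
contact_force: [0.2, 0.2, -2.1]
opening: 0.149
finger_force: 78.5
t 5.65 tcp [ 535.6 -108.8   38.8] ty -3.45 F [ 0.24  0.24 -2.12] T [-0.04  0.07 -0.03] [-0.39  0.25  2.01  0.    0.88 -0.33]
board xy -117.8 117.2
time: 6.65
eef_pos: [0.5652, -0.1104, 0.0383]
tcp_rot: [0.728, 0.686, 0.0, -0.0]
contact_force: [-1.1, -0.3, -2.0]
opening: 0.147
finger_force: 78.5
t 6.65 tcp [ 565.2 -110.4   38.3] ty -3.44 F [-1.1  -0.31 -2.  ] T [0.01 0.14 0.03] [-0.37  0.31  1.94  0.    0.89 -0.31]
board xy -88.1 117.4
```

```bash
python3 -m crank '[[[0,3,0],0,255],[[0,6,0],0,255],[[0,9,0],0,255],[[0,12,0],0,255],[[0,15,0],0,255],[[0,18,0],0,255],[[0,21,0],0,255],[[0,24,0],0,255],[[0,27,0],0,255],[[0,30,0],0,255]]' 80
python3 s.py
python3 -m crank '[[[0,1.5,0],0,255],[[0,3,0],0,255],[[0,4.5,0],0,255],[[0,6,0],0,255],[[0,7,0],0,255],[[0,7,0],0,255]]' 80
python3 wb.py w3; python3 s.py
```

```text
time: 7.65
eef_pos: [0.5952, -0.1122, 0.0383]
tcp_rot: [0.728, 0.686, -0.0, -0.0]
contact_force: [-0.9, -0.0, -1.8]
opening: 0.147
finger_force: 78.5
t 7.65 tcp [ 595.2 -112.2   38.3] ty -3.44 F [-0.91 -0.03 -1.84] T [-0.02  0.12 -0.02] [-0.35  0.36  1.87  0.    0.91 -0.29]
board xy -58.1 117.4
time: 8.25
eef_pos: [0.6022, -0.1127, 0.0383]
tcp_rot: [0.728, 0.686, 0.0, 0.0]
contact_force: [-0.3, -0.2, -1.4]
opening: 0.149
finger_force: 78.5
tcp board [-51.1 117.4] z 38.4
bar top 7323 Z [63.8 64.6 65.5] bx [-57.6 -50.8 -44.2] by [138.4 202.8] slope 0.11
board Z 11.2
blank px [341. 127.] c [-22.6 182.7] [37.8 23.9] 0.0 x [-41.1  -4.5] y [171.3 194.7]
blank px [337. 192.] c [-22.6 152.8] [21.4 37.9] 89.8 x [-41.1  -4.5] y [142.7 163.3]
blank px [337. 249.] c [-22.7 122.4] [19.9 37.7] 88.6 x [-40.8  -4.5] y [113.1 131.9]
blank px [351. 303.] c [-13.1  91.3] [17.4  6.7] 0.7 x [-20.2  -4.9] y [88.5 94.4]
fence top bx [-5.8 11.1]
t 8.3 tcp [ 602.2 -112.7   38.4] ty -3.45 F [ 0.44 -0.15 -1.45] T [-0.02  0.04 -0.03] [-0.35  0.38  1.85  0.    0.92 -0.29]
board xy -51.1 117.4
```

View pics/w3.png

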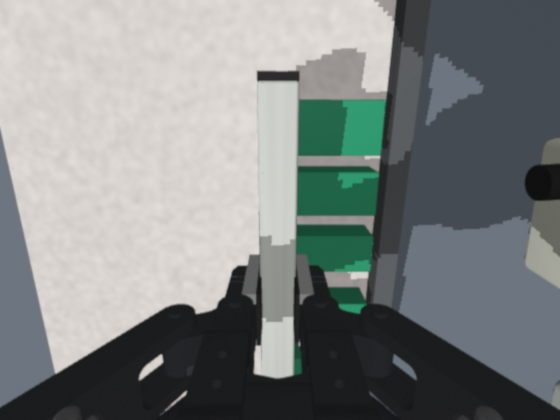

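The wrist view shows the blanks squared along the bar (x≈300–385, y≈127–360), about 4 mm short of the fence. Creep in.

```bash
python3 -m crank '[[[0,0.5,0],0,255],[[0,1,0],0,255],[[0,1.5,0],0,255],[[0,2,0],0,255],[[0,2.5,0],0,255],[[0,2.5,0],0,255]]' 80 | grep -E "eef|contact"
python3 -m crank '[[[0,0.3,0],0,255],[[0,0.6,0],0,255],[[0,0.6,0],0,255]]' 80 | grep -E "eef|contact"
python3 -m crank '[[[0,0.3,0],0,255],[[0,0.6,0],0,255],[[0,0.6,0],0,255]]' 80 | grep -E "eef|contact"
python3 s.py
```

```text
eef_pos: [0.6046, -0.1128, 0.0383]
contact_force: [0.0, 0.5, -1.4]
eef_pos: [0.6051, -0.1128, 0.0383]
contact_force: [0.4, -0.4, -1.9]
eef_pos: [0.6057, -0.1129, 0.0383]
contact_force: [-1.0, 0.1, -1.5]
t 9.5 tcp [ 605.7 -112.9   38.3] ty -3.45 F [-0.98  0.12 -1.51] T [ 0.01  0.13 -0.02] [-0.35  0.38  1.84  0.    0.92 -0.29]
board xy -47.5 117.4
```

```bash
for i in 1; do :; done
python3 -m crank '[[[0,0.3,0],0,255],[[0,0.3,0],0,255]]' 80 | grep -E "eef|contact"
python3 -m crank '[[[0,0.3,0],0,255],[[0,0.3,0],0,255]]' 80 | grep -E "eef|contact"
python3 -m crank '[[[0,0.3,0],0,255],[[0,0.3,0],0,255]]' 80 | grep -E "eef|contact"
python3 s.py
```

```text
eef_pos: [0.6058, -0.1129, 0.0383]
contact_force: [-1.7, -0.2, -1.3]
eef_pos: [0.6059, -0.1128, 0.0383]
contact_force: [-2.0, 0.4, -0.1]
eef_pos: [0.606, -0.1128, 0.0382]
contact_force: [-3.1, 0.5, -0.0]
t 10.1 tcp [ 606.  -112.8   38.2] ty -3.46 F [-3.13  0.54 -0.04] T [-0.03  0.68 -0.13] [-0.35  0.38  1.84 -0.    0.92 -0.29]
board xy -47.2 117.6
```

```bash
python3 -m crank '[[[0,0.3,0],0,255],[[0,0.3,0],0,255]]' 80 | grep -E "eef|contact"
python3 -m crank '[[[0,0.3,0],0,255],[[0,0.3,0],0,255],[[0,0.3,0],0,255]]' 80 | grep -E "eef|contact"
python3 -m crank '[[[0,0,0],0,255],[[0,0,0],0,255],[[0,0,0],0,255],[[0,0,0],0,255]]' 80 | grep -E "eef|contact"
python3 wb.py w4; python3 s.py
```

```text
eef_pos: [0.6062, -0.1127, 0.0382]
contact_force: [-4.3, 0.6, 1.5]
eef_pos: [0.6063, -0.1128, 0.0381]
contact_force: [-6.1, 0.8, 1.2]
eef_pos: [0.6063, -0.1127, 0.0381]
contact_force: [-5.9, 1.8, 1.4]
tcp board [-47.  117.6] z 38.1
bar top 7322 Z [63.5 64.3 65.1] bx [-53.2 -46.6 -39.7] by [138.4 203. ] slope 0.37
board Z 11.2
blank px [342. 128.] c [-17.8 182.6] [25.6 38.6] 88.5 x [-36.6  -0.2] y [171.1 194.4]
blank px [338. 192.] c [-18.5 152.8] [21.6 37.3] 89.0 x [-36.8  -0.4] y [142.5 163.2]
blank px [337. 250.] c [-18.6 122.3] [19.9 37.8] 88.8 x [-36.7  -0.6] y [112.8 131.9]
blank px [351. 303.] c [-8.5 91.6] [ 5.7 15.7] 88.3 x [-15.5  -1. ] y [89.1 94.4]
fence top bx [-5.9 11.2]
t 11.05 tcp [ 606.3 -112.7   38.1] ty -3.47 F [-4.72  1.37  0.87] T [-0.05  1.08 -0.3 ] [-0.35  0.38  1.84 -0.    0.92 -0.29]
board xy -47.0 117.6
```

```bash
python3 -m crank '[[[0,0,0],0.2,255],[[0,0,0],0.4,255],[[0,0,0],0.4,255],[[0,0,0],0.4,255]]' 80 | grep -E "eef|contact"
python3 s.py
python3 -m crank '[[[0,0,0],0.2,255],[[0,0,0],0.4,255],[[0,0,0],0.4,255],[[0,0,0],0.4,255],[[0,0,0],0.4,255]]' 80 | grep -E "eef|contact"
python3 wb.py w5; python3 s.py
```

```text
eef_pos: [0.6066, -0.1128, 0.0381]
contact_force: [-4.0, 0.7, 0.8]
t 11.45 tcp [ 606.6 -112.8   38.1] ty -3.86 F [-3.97  0.7   0.8 ] T [ 0.06  0.94 -0.32] [-0.35  0.38  1.84  0.    0.92 -0.28]
board xy -46.6 117.6
eef_pos: [0.6067, -0.1128, 0.038]
contact_force: [-4.7, 0.5, 0.6]
tcp board [-46.6 117.6] z 38.0
bar top 7320 Z [63.5 64.3 65.1] bx [-52.4 -45.7 -39. ] by [138.4 203. ] slope 0.79
board Z 11.2
blank px [341. 127.] c [-16.7 181.9] [38.8 25.5] 0.3 x [-36.    0.6] y [171.1 194.2]
blank px [337. 192.] c [-17.9 152.6] [21.3 37.7] 89.0 x [-36.3   0.2] y [142.6 163.2]
blank px [337. 249.] c [-18.2 122.3] [19.7 37.5] 88.8 x [-36.2  -0.2] y [112.8 131.8]
blank px [351. 303.] c [-9. 92.] [ 6.3 16.8] 82.7 x [-15.9  -0.8] y [88.7 94.4]
fence top bx [-6.1 11.2]
t 12.0 tcp [ 606.7 -112.8   38. ] ty -4.19 F [-4.93  0.69  0.34] T [0.12 0.91 0.02] [-0.35  0.38  1.84 -0.    0.92 -0.27]
board xy -46.6 117.6
```

Moment about z is now about 0 and force about 5 N, so all five are loaded evenly. True board yaw is about -4.2°. Hold a little longer, then back off, lift and go round to the left end.

```bash
python3 -m crank '[[[0,0,0],0,255],[[0,0,0],0,255],[[0,0,0],0,255],[[0,0,0],0,255],[[0,-2,0],0,255],[[0,-6,0],0,255],[[0,-12,0],0,255],[[0,-12,-20],0,255],[[0,-12,-45],0,255],[[0,-12,-45],0,255]]' 80 | grep -E "eef|contact"
python3 -m crank '[[[40,10,0],0,255],[[85,22,0],0,255],[[130,33,0],0,255],[[170,39,0],0,255],[[170,39,0],0,255],[[170,39,15],0,255],[[170,39,15],0,255]]' 80 | grep -E "eef|contact"
cat > s.py <<'E'
from h import *
s=get_state(); M=R.from_quat(s['tcp_rot']).as_matrix()
print('t',s['time'],'tcp',(s['eef_pos']*1000).round(1),'ty',np.degrees(np.arctan2(M[1,1],M[0,1])).round(2),'F',s['contact_force'].round(2),'T',s['wrist_torque'].round(2),'q6',s['qpos'][5].round(2))
d=s['eef_pos'][:2]*1000-[606.7,-112.8]; print('true board xy',(-47+d@[.9973,-.0732]).round(1),(117.6+d@[.0732,.9973]).round(1))
E
python3 s.py
python3 -c "
from h import *
c=cam('side'); cv2.imwrite('pics/s2.png',cv2.resize(c['frame'][120:330,180:400],None,fx=2.7,fy=2.7,interpolation=cv2.INTER_CUBIC))"
```

```text
eef_pos: [0.5982, -0.1132, 0.0876]
contact_force: [0.1, -0.5, -1.3]
eef_pos: [0.6441, 0.0539, 0.0645]
contact_force: [-0.0, -0.4, -2.2]
t 13.7 tcp [644.1  53.9  64.5] ty -4.28 F [-0.01 -0.39 -2.22] T [ 0.06  0.05 -0.03] q6 0.0
true board xy -21.9 286.6
```

View pics/s2.png

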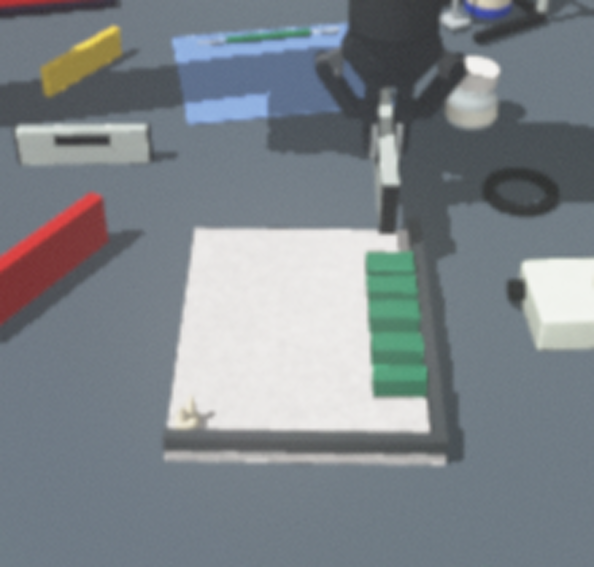

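The side view shows all five blanks flush on the back fence (x≈370–425, y≈255–390) and the tooth untouched at (188,413). The bar hangs left of the row, clear of it. Lower it and push sideways.

```bash
python3 -m crank '[[[0,1.5,13],0,255],[[0,1.5,26],0,255],[[0,1.5,26],0,255],[[0,1.5,26],0,255]]' 80 | grep -E "eef|contact"
python3 s.py
python3 -m crank '[[[-3,0,0],0,255],[[-6,0,0],0,255],[[-8,0,0],0,255],[[-10,0,0],0,255],[[-13,0,0],0,255],[[-16,0,0],0,255],[[-19,0,0],0,255],[[-22,0,0],0,255],[[-25,0,0],0,255],[[-28,0,0],0,255]]' 80 | grep -E "eef|contact"
python3 -m crank '[[[-3,0,0],0,255],[[-6,0,0],0,255],[[-9,0,0],0,255],[[-12,0,0],0,255],[[-15,0,0],0,255],[[-18,0,0],0,255],[[-21,0,0],0,255],[[-24,0,0],0,255],[[-27,0,0],0,255],[[-30,0,0],0,255]]' 80 | grep -E "eef|contact"
python3 s.py
python3 -c "
from h import *
c=cam('side'); cv2.imwrite('pics/s3.png',cv2.resize(c['frame'][180:310,230:400],None,fx=3.5,fy=3.5,interpolation=cv2.INTER_CUBIC))"
```

```text
eef_pos: [0.6475, 0.0541, 0.0412]
contact_force: [-1.1, 0.7, -1.7]
t 14.15 tcp [647.5  54.1  41.2] ty -4.28 F [-1.09  0.66 -1.72] T [0.05 0.01 0.  ] q6 0.0
true board xy -18.6 287.0
eef_pos: [0.646, 0.0264, 0.0423]
contact_force: [-0.5, 0.4, -1.2]
eef_pos: [0.6438, -0.0036, 0.0424]
contact_force: [-1.1, 0.9, -1.2]
t 16.15 tcp [643.8  -3.6  42.4] ty -4.25 F [-1.11  0.92 -1.16] T [ 0.09 -0.01  0.02] q6 -0.09
true board xy -18.0 229.2
```

View pics/s3.png

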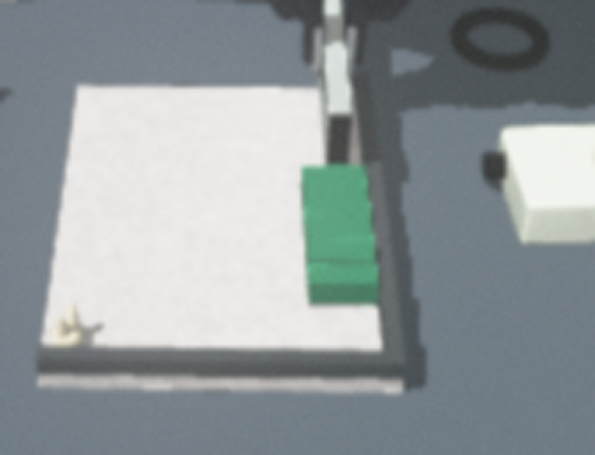

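The side view shows the row closed behind the bar (x≈305–375, y≈165–300) and still flush, about 45 mm from the side fence. I left the bar 4 mm high (42.4), so I'll back off, lower it and continue.

```bash
python3 -m crank '[[[3,0,0],0,255],[[3,0,4],0,255],[[3,0,4],0,255],[[1,0,4],0,255],[[-1,0,4],0,255],[[-4,0,4],0,255],[[-7,0,4],0,255],[[-10,0,4],0,255],[[-13,0,4],0,255],[[-16,0,4],0,255]]' 80 | grep -E "eef|contact"
python3 -m crank '[[[-3,0,0],0,255],[[-6,0,0],0,255],[[-9,0,0],0,255],[[-12,0,0],0,255],[[-14,0,0],0,255],[[-16,0,0],0,255],[[-18,0,0],0,255],[[-20,0,0],0,255],[[-20,0,0],0,255]]' 80 | grep -E "eef|contact"
python3 s.py
python3 wb.py w6
python3 -c "
from h import *
c=cam('side'); cv2.imwrite('pics/s4.png',cv2.resize(c['frame'][180:310,230:400],None,fx=3.5,fy=3.5,interpolation=cv2.INTER_CUBIC))"
```

```text
eef_pos: [0.6426, -0.0196, 0.0383]
contact_force: [1.1, -0.3, -1.8]
eef_pos: [0.6412, -0.0396, 0.0384]
contact_force: [0.3, -0.6, -2.5]
t 18.1 tcp [641.2 -39.6  38.4] ty -4.25 F [ 0.28 -0.62 -2.47] T [ 0.    0.06 -0.02] q6 -0.14
true board xy -17.9 193.1
tcp board [-16.6 192.8] z 38.3
bar top 7330 Z [63.8 64.6 65.4] bx [-22.4 -15.6  -8.9] by [213.6 278.1] slope 0.84
board Z 11.3
fence top bx [ 1.5 11.5]
```

View pics/s4.png

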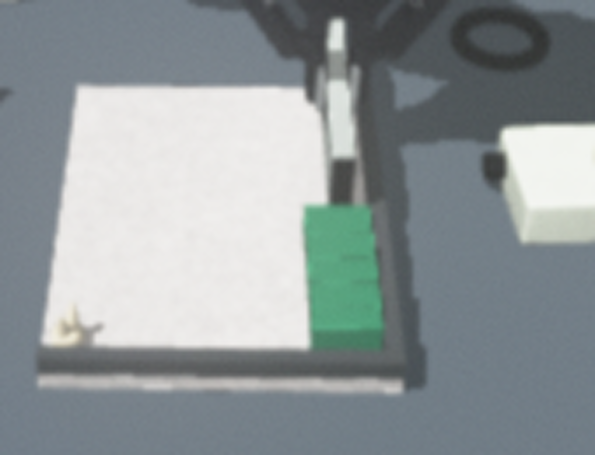

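The side view shows the row solid and flush, with its front blank (345,340) a few mm from the side fence. Creep.

```bash
python3 -m crank '[[[-0.5,0,0],0,255],[[-1,0,0],0,255],[[-1.5,0,0],0,255],[[-2,0,0],0,255],[[-2.5,0,0],0,255],[[-3,0,0],0,255],[[-3.5,0,0],0,255],[[-3.5,0,0],0,255]]' 80 | grep -E "eef|contact"
python3 -m crank '[[[-0.3,0,0],0,255],[[-0.6,0,0],0,255],[[-0.9,0,0],0,255],[[-0.9,0,0],0,255]]' 80 | grep -E "eef|contact"
python3 -m crank '[[[-0.3,0,0],0,255],[[-0.6,0,0],0,255],[[-0.6,0,0],0,255]]' 80 | grep -E "eef|contact"
python3 s.py
```

```text
eef_pos: [0.6409, -0.0428, 0.0383]
contact_force: [0.6, 1.1, -1.3]
eef_pos: [0.6409, -0.0437, 0.0383]
contact_force: [0.6, 0.7, -1.8]
eef_pos: [0.6408, -0.0443, 0.0384]
contact_force: [0.1, 0.5, -2.5]
t 19.7 tcp [640.8 -44.3  38.4] ty -4.24 F [ 0.13  0.46 -2.46] T [ 0.1  -0.05 -0.04] q6 -0.15
true board xy -18.0 188.4
```

```bash
python3 -m crank '[[[-0.3,0,0],0,255],[[-0.6,0,0],0,255],[[-0.6,0,0],0,255]]' 80 | grep -E "eef|contact"
python3 -m crank '[[[-0.3,0,0],0,255],[[-0.6,0,0],0,255],[[-0.6,0,0],0,255]]' 80 | grep -E "eef|contact"
python3 -m crank '[[[-0.3,0,0],0,255],[[-0.6,0,0],0,255],[[-0.6,0,0],0,255]]' 80 | grep -E "eef|contact"
python3 s.py
```

```text
eef_pos: [0.6407, -0.0449, 0.0383]
contact_force: [-0.4, 0.8, -1.2]
eef_pos: [0.6407, -0.0455, 0.0383]
contact_force: [0.7, 0.8, -1.4]
eef_pos: [0.6406, -0.0461, 0.0383]
contact_force: [-0.0, 0.9, -1.5]
t 20.6 tcp [640.6 -46.1  38.3] ty -4.25 F [-0.05  0.89 -1.47] T [ 0.08 -0.07  0.05] q6 -0.16
true board xy -18.0 186.6
```

```bash
python3 -m crank '[[[-0.3,0,0],0,255],[[-0.6,0,0],0,255],[[-0.6,0,0],0,255]]' 80 | grep -E "eef|contact"
python3 -m crank '[[[-0.3,0,0],0,255],[[-0.6,0,0],0,255],[[-0.6,0,0],0,255]]' 80 | grep -E "eef|contact"
python3 s.py
```

```text
eef_pos: [0.6406, -0.0467, 0.0383]
contact_force: [0.2, 0.9, -0.8]
eef_pos: [0.6406, -0.0473, 0.0383]
contact_force: [-0.4, 0.7, -1.5]
t 21.2 tcp [640.6 -47.3  38.3] ty -4.25 F [-0.41  0.67 -1.47] T [ 0.1  -0.01 -0.01] q6 -0.16
true board xy -18.0 185.4
```

```bash
python3 -m crank '[[[-0.3,0,0],0,255],[[-0.3,0,0],0,255]]' 80 | grep -E "eef|contact"; python3 s.py
```

```text
eef_pos: [0.6406, -0.0476, 0.0383]
contact_force: [1.2, 0.8, -2.2]
t 21.4 tcp [640.6 -47.6  38.3] ty -4.24 F [ 1.2   0.82 -2.17] T [0.09 0.   0.01] q6 -0.16
true board xy -18.0 185.1
```

```bash
for k in a; do python3 -m crank '[[[-0.3,0,0],0,255],[[-0.6,0,0],0,255],[[-0.6,0,0],0,255]]' 80 | grep -E "eef|contact"; done
python3 -m crank '[[[-0.3,0,0],0,255],[[-0.6,0,0],0,255],[[-0.6,0,0],0,255]]' 80 | grep -E "eef|contact"
```

```text
eef_pos: [0.6405, -0.0482, 0.0383]
contact_force: [-0.6, 1.7, -1.2]
eef_pos: [0.6405, -0.0488, 0.0383]
contact_force: [-0.9, 0.3, -1.5]
```

```bash
python3 -m crank '[[[-0.3,0,0],0,255],[[-0.5,0,0],0,255],[[-0.5,0,0],0,255]]' 80 | grep -E "eef|contact"; python3 s.py
python3 -c "
from h import *
c=cam('side'); cv2.imwrite('pics/s5.png',cv2.resize(c['frame'][225:295,270:365],None,fx=6,fy=6,interpolation=cv2.INTER_CUBIC))"
```

```text
eef_pos: [0.6405, -0.0493, 0.0384]
contact_force: [-0.6, 1.0, -1.8]
t 22.3 tcp [640.5 -49.3  38.4] ty -4.24 F [-0.56  0.97 -1.85] T [ 0.12 -0.01  0.02] q6 -0.16
true board xy -18.0 183.4
```

View pics/s5.png

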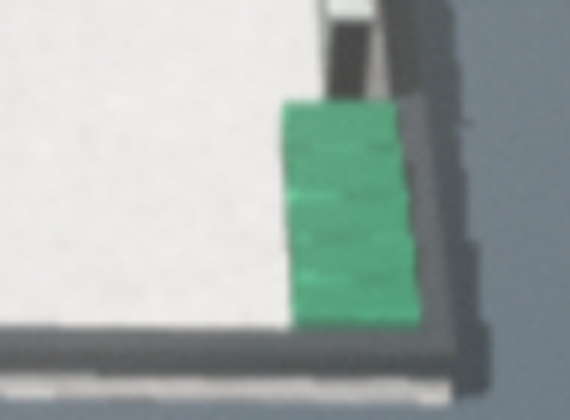

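The row is right at the side fence (last blank bottom edge at (355,325) against the fence edge). Continue in small steps.

```bash
python3 -m crank '[[[-0.3,0,0],0,255],[[-0.6,0,0],0,255],[[-0.6,0,0],0,255]]' 80 | grep -E "eef|contact"
python3 -m crank '[[[-0.3,0,0],0,255],[[-0.3,0,0],0,255]]' 80 | grep -E "eef|contact"
python3 -m crank '[[[-0.3,0,0],0,255],[[-0.3,0,0],0,255]]' 80 | grep -E "eef|contact"; python3 s.py
```

```text
eef_pos: [0.6404, -0.0499, 0.0383]
contact_force: [-0.3, 0.1, -1.9]
eef_pos: [0.6404, -0.0502, 0.0383]
contact_force: [0.4, 1.1, -1.2]
eef_pos: [0.6403, -0.0505, 0.0383]
contact_force: [-0.0, 1.2, -1.7]
t 23.05 tcp [640.3 -50.5  38.3] ty -4.25 F [-0.01  1.19 -1.75] T [ 0.14 -0.01 -0.  ] q6 -0.16
true board xy -18.0 182.2
```

```bash
python3 -m crank '[[[-0.3,0,0],0,255],[[-0.3,0,0],0,255]]' 80 | grep -E "eef|contact"
python3 -m crank '[[[-0.3,0,0],0,255],[[-0.3,0,0],0,255]]' 80 | grep -E "eef|contact"; python3 s.py
```

```text
eef_pos: [0.6403, -0.0506, 0.0383]
contact_force: [-0.4, 1.4, -0.9]
eef_pos: [0.6403, -0.0507, 0.0384]
contact_force: [0.5, 3.4, -0.7]
t 23.45 tcp [640.3 -50.7  38.4] ty -4.26 F [ 0.54  3.43 -0.74] T [0.41 0.   0.  ] q6 -0.16
true board xy -18.0 182.0
```

Contact. Add a little more to about 5 N, hold a second and check.

```bash
python3 -m crank '[[[-0.3,0,0],0,255],[[-0.3,0,0],0,255]]' 80 | grep -E "eef|contact"
python3 -m crank '[[[-0.3,0,0],0,255],[[-0.3,0,0],0,255]]' 80 | grep -E "eef|contact"
python3 s.py
```

```text
eef_pos: [0.6403, -0.0507, 0.0384]
contact_force: [0.4, 5.0, -0.2]
eef_pos: [0.6403, -0.0507, 0.0385]
contact_force: [-0.0, 5.3, 0.4]
t 23.85 tcp [640.3 -50.7  38.5] ty -4.26 F [-0.03  5.28  0.41] T [ 0.89 -0.07 -0.  ] q6 -0.16
true board xy -18.0 182.0
```

```bash
python3 -m crank '[[[-0.3,0,0],0,255],[[-0.3,0,0],0,255],[[-0.3,0,0],0,255],[[-0.3,0,0],0,255],[[-0.3,0,0],0,255]]' 80 | grep -E "eef|contact"
python3 s.py
```

```text
eef_pos: [0.6403, -0.0508, 0.0385]
contact_force: [-0.3, 6.8, 0.1]
t 24.35 tcp [640.3 -50.8  38.5] ty -4.27 F [-0.3   6.78  0.07] T [ 0.99 -0.04 -0.01] q6 -0.16
true board xy -18.0 181.9
```

```bash
python3 -m crank '[[[0,0,0],0,255],[[0,0,0],0,255],[[0,0,0],0,255],[[0,0,0],0,255],[[1,0,0],0,255],[[4,0,0],0,255],[[10,0,0],0,255],[[12,0,-30],0,255],[[12,0,-70],0,255],[[12,0,-90],0,255]]' 80 | grep -E "eef|contact"
python3 -m crank '[[[40,-11,0],-8,255],[[80,-22,0],-16,255],[[120,-33,0],-24,255],[[160,-44,0],-32,255],[[200,-55,0],-40,255],[[240,-66,0],-48,255],[[280,-77,0],-56,255],[[310,-85,0],-64,255],[[323,-87,0],-72,255],[[323,-87,0],-80,255]]' 80 | grep -E "eef|contact"
python3 -m crank '[[[0,0,0],-8,255],[[0,0,0],-16,255],[[0,0,0],-21.5,255],[[0,0,0],-21.5,255],[[0,0,0],-21.5,255]]' 80 | grep -E "eef|contact"
python3 s.py
python3 - <<'E'
from h import *
c=cam('top'); im=c['frame']; hsv=cv2.cvtColor(im,cv2.COLOR_BGR2HSV)
cv2.imwrite('pics/t6.png',cv2.resize(im[165:265,235:365],None,fx=5,fy=5,interpolation=cv2.INTER_CUBIC))
th=np.radians(-4.2); B=np.array([[np.cos(th),-np.sin(th)],[np.sin(th),np.cos(th)]])
g=((hsv[...,0]>65)&(hsv[...,0]<95)&(hsv[...,1]>110)).astype(np.uint8); g[:,:262]=0;g[:,360:]=0;g[:165]=0;g[260:]=0
n,l,st,ce=cv2.connectedComponentsWithStats(g)
for i in range(1,n):
    if st[i,4]>40:
        v,u=np.where(l==i); q=(plane(c,np.c_[u,v],.028)[:,:2]*1000-[646,-233])@B; print(st[i],np.percentile(q,[1,99],0).round(1),cv2.minAreaRect(q.astype(np.float32)))
# mat from the first picture
im=cv2.imread('pics/top0.png'); h=cv2.cvtColor(im,cv2.COLOR_BGR2HSV).astype(int)
m=((h[...,0]>100)&(h[...,0]<125)&(h[...,1]>68)).astype(np.uint8); m[:,:70]=0;m[:,172:]=0;m[:170]=0;m[285:]=0
m=cv2.morphologyEx(m,cv2.MORPH_OPEN,np.ones((3,3))); p=np.argwhere(m)[:,::-1]; q=(plane(c,p,.003)[:,:2]*1000).astype(np.float32); print('mat',cv2.minAreaRect(q))
E
```

```text
eef_pos: [0.6428, -0.0406, 0.1319]
contact_force: [-0.4, -0.5, -1.5]
eef_pos: [0.5776, 0.2906, 0.1281]
contact_force: [-0.6, -1.1, -1.9]
eef_pos: [0.5783, 0.2884, 0.1281]
contact_force: [0.8, -0.1, -1.4]
t 26.85 tcp [578.3 288.4 128.1] ty 97.13 F [ 0.81 -0.1  -1.39] T [0.02 0.06 0.02] q6 -1.39
true board xy -104.7 515.6
[312 175  43  17 723] [[-42.5  -3.8]
 [ -2.8  95. ]] ((-22.636791229248047, 45.504817962646484), (38.998233795166016, 99.59486389160156), 0.6974766850471497)
mat ((561.1690673828125, 320.2156982421875), (221.1976776123047, 191.08787536621094), 6.60543966293335)
```

View pics/t6.png

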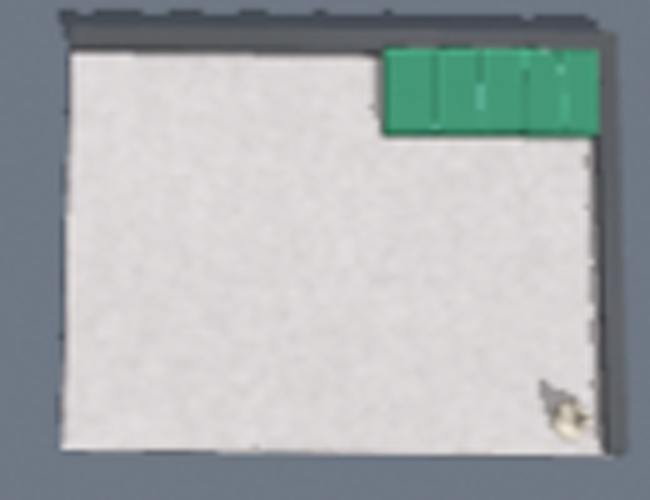

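The top view shows the five blanks as one solid row in the corner (385–600, 48–135 in the crop). It spans 39×100 mm, and about 101 mm was expected. The tooth is in place at (568,415). The mat centre is (561,320), so the original bar spot is well within limits. Set the bar down.

```bash
python3 -m crank '[[[0,0,35],0,255],[[0,0,70],0,255],[[0,0,90],0,255],[[0,0,95],0,255],[[0,0,97],0,255],[[0,0,98],0,255],[[0,0,98],0,255],[[0,0,98],0,255]]' 80 | grep -E "eef|contact"
python3 -m crank '[[[0,0,0.5],0,255],[[0,0,1],0,255],[[0,0,1],0,255],[[0,0,1],0,255]]' 80 | grep -E "eef|contact"
```

```text
eef_pos: [0.5793, 0.2889, 0.032]
contact_force: [0.4, -0.8, -2.0]
eef_pos: [0.5782, 0.2886, 0.0293]
contact_force: [0.2, -0.1, -2.2]
```

```bash
python3 -m crank '[[[0,0,0.5],0,255],[[0,0,1],0,255],[[0,0,1],0,255],[[0,0,1],0,255]]' 80 | grep -E "eef|contact"; python3 s.py
```

```text
eef_pos: [0.5783, 0.2886, 0.0283]
contact_force: [0.5, -0.4, -2.0]
t 28.5 tcp [578.3 288.6  28.3] ty 97.26 F [ 0.52 -0.36 -1.98] T [ 0.02 -0.02 -0.01] q6 -1.39
true board xy -104.7 515.8
```

```bash
python3 -m crank '[[[0,0,0.5],0,255],[[0,0,0.5],0,255],[[0,0,0.5],0,255]]' 80 | grep -E "eef|contact"
python3 -m crank '[[[0,0,0.4],0,255],[[0,0,0.4],0,255],[[0,0,0.4],0,255]]' 80 | grep -E "eef|contact"
```

```text
eef_pos: [0.5784, 0.2886, 0.0281]
contact_force: [-0.7, -0.6, -0.5]
eef_pos: [0.5783, 0.2886, 0.028]
contact_force: [-2.8, -0.9, 4.5]
```

On the mat. Release, lift and check.

```bash
python3 -m crank '[[[0,0,0],0,200],[[0,0,0],0,170],[[0,0,0],0,120],[[0,0,0],0,60],[[0,0,0],0,60],[[0,0,0],0,60],[[0,0,-20],0,60],[[0,0,-60],0,60],[[0,0,-110],0,60],[[0,0,-142],0,60]]' 80
python3 -m crank '[[[0,0,0],0,60],[[0,0,0],0,60],[[0,0,0],0,60]]' | grep eef
python3 w.py w9
```

```text
time: 30.1
eef_pos: [0.5795, 0.289, 0.1735]
tcp_rot: [-0.063, 0.998, 0.001, 0.002]
contact_force: [0.2, -0.5, 0.3]
opening: 0.764
finger_force: 0.0
eef_pos: [0.5772, 0.2882, 0.1675]
t 30.45 tcp [577.  288.2 167. ] ty ang 97.25 q6 -1.39
edge ((578.1958618164062, 288.47210693359375), (170.93893432617188, 14.572537422180176), 6.746349811553955) 0.0541696104561068
```

View pics/w9.png

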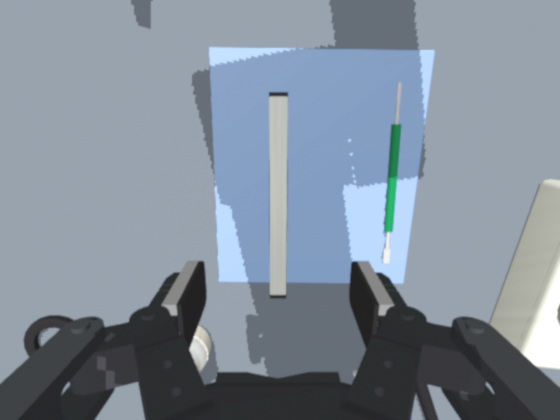

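The wrist view shows the bar standing on the mat at (278,195), top at 54 mm as before and size 171×14.6, with the gripper clear and the carver untouched at (393,170). Handing in.

```bash
python3 -c "
from plant import ctrl
print(ctrl.sign_off())"
```

```text
the job is handed in; nothing more can be done
None
```

I handed the job in at about 30.5 s of the 72 s; the sign-off returned no verdict. The five blanks were pressed to the back fence (about 5 N) and closed up against the side fence (up to about 6.8 N). The straightedge is released on its edge on the mat, and the tooth and carver looked undisturbed.

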